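# Catch the falling lid of the screw case and let it down softly

## Task

Close the blue screw case without a bang and without gripping its lid: with an outside or inside face of a finger, tip the standing lid over past upright towards the robot, catch it from below on a finger as it falls, and carry it gently down on that finger until it is fully shut. Do not let it drop or slam, do not pinch it or force it, leave everything else where it is, and finish with the hand clear.

Things in the scene. Friction and masses are not known exactly. Their poses are not given: they have to be found in the camera images.
- case: fixed open-topped blue plastic case for screws, 140 (x) by 200 (y) by 125 mm high (a closed drawer base 40 mm high, then open compartments); origin at the centre of its underside on the table; its x axis points from the front (tab side, towards the robot) to the hinged far rim, z is up; turned up to 0.35 rad about z
- hinge (a point): middle of the lid's hinge line, on the case's far top rim (70 mm along the case's x axis from its centre, 125 mm up); the hinge line runs along the case's y axis; fixed, and has the case's orientation
- lid (a joint): angle of the lid in rad: 0 = shut, level on the case; 1.57 = upright; 1.95 = leaning back on its stop. Starts at 1.62 to 1.76, leaning slightly away from the robot. Slight hinge friction holds it between about 1.35 and 1.76; tipped past about 1.2 to 1.35 it falls shut by itself in under a second. At the tab it takes 1 to 2 N to carry
- lid_middle (a point): centre of the lid's underside, 70 mm from the hinge line. The lid is a clear plate in a blue frame, 6 mm thick, 200 mm wide, about 0.2 kg, reaching 140 mm from the hinge; at the middle of its free edge an orange tab, 70 mm wide and 6 mm thick, sticks out 35 mm farther. When shut the tab overhangs the case's front, so a finger can stay under it until the lid is shut
- tab_edge (a point): middle of the free edge of the orange tab, on the lid's underside (the face that looks down when shut, towards the robot when upright), 175 mm from the hinge line; moves with the lid; its x axis points from this edge to the hinge, z out of the lid's upper face
- socket: loose steel wrench socket, 24 mm diameter, 30 mm high, standing in the front middle compartment of the case; origin under its centre; leave it
- tape_roll: loose yellow tape roll lying flat, 70 mm diameter, 24 mm high, on the left of the case; origin under its centre; leave it
- glue: loose white glue bottle with red cap, 40 mm diameter, 100 mm high, on the right of the case; origin under its centre; leave it
- screwdriver: loose screwdriver with a red handle lying on the table, far to one side; leave it
- bin: loose orange open bin, 100 by 75 by 50 mm, far to one side; origin under its centre; leave it
- jar: loose glass jar, 60 mm diameter, 75 mm high, far to one side; origin under its centre; leave it
- cup: loose blue cup, 72 mm diameter, 80 mm high, far to one side; origin under its centre; leave it

How it is judged (in metres and radians):
On the way, in this order (a step that is already met when the one before it is completed fails the run):
1. the lid is tipped past upright towards the robot (value of joint lid below 1.4 rad), for 0.05 s.
2. the falling lid is caught on a finger while it is still well open (0.25 to 1.0 rad) and rides on it for 0.3 s (value of joint lid between 0.25 and 1 rad and contact force between the fingers and lid above 0.1 N), for 0.3 s.
3. a finger still carries the lid when it is almost shut (under 0.15 rad) (value of joint lid between 0.004 and 0.15 rad and contact force between the fingers and lid above 0.1 N), for 0.05 s.
At the end, for the whole second after the job is handed in: the lid is shut (under 0.02 rad) and still, and every loose thing stands within 15 mm of where it was (value of joint lid below 0.02 rad and velocity of joint lid between -0.05 and 0.05 rad/s and distance of each of socket, tape_roll, glue, screwdriver, bin, jar, cup from where it was at the start of the episode below 0.015 m); the robot touches nothing.
It fails at once if the lid drops or slams: it closes faster than 1.3 rad/s (0.23 m/s at the tab) in its last 0.25 rad (value of joint lid below 0.25 rad and velocity of joint lid below -1.3 rad/s).
It fails at once if the lid is pinched or forced: more than 15 N between it and the fingers (contact force between the fingers and lid above 15 N).
It fails at once if a loose thing other than the lid is pushed or lifted more than 15 mm (distance of any of socket, tape_roll, glue, screwdriver, bin, jar, cup from where it was at the start of the episode above 0.015 m).
It also fails if it takes over 40 s, if anything falls off the work surface, if the arm or the gripper's body presses on something with over 40 N, if the wrist force passes 120 N, or if a joint passes its speed limit or range.

## Robot

A 6-joint arm with a two-finger parallel gripper is mounted at the origin on the work surface. World frame = base frame: x ahead of the robot, y to its left, z up, the work surface at z = 0. Lengths are in mm, angles in degrees, forces in N, time in s.
With the tool pointing down it reaches from about 350 to 850 mm from the base axis. Payload 8.1 kg.
Tool frame: the origin (TCP) lies at the very end of the fingers, on their centre line; the grasp point (between the pads) lies r.tcp_to_grasp behind it (r.tcp_to_grasp is the distance from the TCP to the grasp point, in mm); z points along the fingers, y is the line along which they close (so a half turn about z gives the same grasp; the last joint's range is limited). The gripper opens to 85 mm and grips with 20 to 120 N. Pads are 22 mm wide; open, the fingers measure 114 mm over their backs; the gripper's body (76 mm by 85 mm) begins 54 mm behind the grasp point. The pads swing forward as they close: fully open they stand 13 mm farther back than shut.
Start: joints at [-78.633, 7.471, 85.268, -0, 87.261, -4.893], TCP at [168.024, -575.998, 231.292] pointing down, gripper open.
Joint ranges: [-169.43, 169.43], [-51.17, 129.36], [1.28, 143.12], [-76.62, 256.62], [0, 156.53], [-152.29, 152.29]. Speed limits (degrees/s): [136.94, 136.94, 159.86, 180, 180, 180].

## Interface

Orientations are given as [roll, pitch, yaw] about the fixed x, y, z axes, in that order (R = Rz(yaw) Ry(pitch) Rx(roll)).
In Python, from bench import r gives the robot as it stands.
- The arm moves only by the shell command python3 -m handwheel 'ROWS' [OPENING] [FORCE]. ROWS is JSON, a list of rows, each a list of 4 numbers: the shift along the tool's x, y, z in m, then the turn about the tool's z in degrees. A call has 1 to 10 rows; each row shifts and turns the commanded pose from where the row before left it, along the tool's axes as they then stand; what a row does not reach is not made up. A row lasts 1/10 s, in which the tool goes at most 50 mm and 8.59 degrees, less where a joint would pass 70% of its speed; a pose out of reach is approached as far as the arm can. A call is refused whole if a number of a shift passes 0.05 or a number of a turn 8.59, either way. A call with a gripper value outside its range is refused whole. OPENING is the finger opening in m, from 0 to 0.0854, set as the call begins (- or left out, the last holds). The fingers move at their own pace and stop on an object; FORCE is the grip in N (left out, the last holds). Time passes only in rows, so rows that do not move let the fingers close. It gives the time, the measured TCP pose, the force, the opening and the grip force at its end, in the units of the state.
- r.sense(): the state, without advancing time (a new reading comes with each control period).
- r.snapshot(name): name is "side" or "top" or "wrist"; returns the picture (480x640x3 uint8, red, green, blue); there is no depth.
- r.camera_params(name): a dict with "fx", "fy", "cx", "cy" (pixels), "D" ([k1, k2, p1, p2, k3] as OpenCV has them; the pictures are not rectified), "R" (3x3) and "t" (3): a world point X has camera coordinates R X + t; the wrist camera has in their place "mount" (4x4, takes a point from camera to tool coordinates, whose origin is the TCP and whose axes are the flange's). Camera axes: x right, y down, z forward; pixel columns grow to the right and rows downward; lengths in mm; the calibration is good to about 2 mm. A picture is of the moment at which its call begins: read the wrist's pose just before it. camera_params takes no time and is no camera call.
- r.hand_in(): hands the job in; it is judged then, once.
The state is a dict: "time": time; "joint_pos": joint angles; "qd": joint speeds; "joint_efforts": joint torques, N m; "tool_pos": TCP position; "tcp_rot": TCP orientation; "ft_force": force on the tool from outside, world axes, zero at the start; "wrist_torque": the same for the moment, N m; "finger_gap": finger opening in mm; "grip_force": force on a finger pad.
Only numpy, scipy, OpenCV 4.12 (cv2) and the standard library are available. Lean on these libraries where they do the work, as an engineer would, in place of code of your own. Each camera call takes 0.05 s, during which the arm holds its last target. There are 200 camera calls.

## Working session

There is one attempt and no reset: what is moved stays moved. The work goes in short steps, Python scripts to look and compute and a shell command to move; the robot and the scene stay as the last step left them, time stands still between calls to the robot, and variables do not carry over. Pictures are saved under pics/ and viewed, at most 10 in all, crops included, and the job is handed in when it is done.

```bash
ls; mkdir -p pics
python3 - <<'E'
from bench import r
import cv2
for n in("side","top"):
    cv2.imwrite(f"pics/{n}0.png",r.snapshot(n)[:,:,::-1]); print(n,r.camera_params(n))
print(r.camera_params("wrist"),r.tcp_to_grasp); s=r.sense(); print(s)
E
```

```text
pics
side {'fx': 484.8882637029037, 'fy': 484.8882637029037, 'cx': 325.72786049963446, 'cy': 241.68791682279834, 'D': array([-0.09063731,  0.        ,  0.        ,  0.        ,  0.        ]), 'R': array([[ 0.90229908,  0.43099104, -0.01015365],
       [ 0.23260749, -0.50653399, -0.83025121],
       [-0.362974  ,  0.74677309, -0.5572969 ]]), 't': array([-430.94965026,  -49.37369448, 1674.52178808])}
top {'fx': 604.9106380067566, 'fy': 604.9106380067566, 'cx': 314.4293139660404, 'cy': 235.16358284975271, 'D': array([-0.18030122,  0.        ,  0.        ,  0.        ,  0.        ]), 'R': array([[ 0.02812487, -0.99958006, -0.00697778],
       [-0.9932195 , -0.02715682, -0.11303776],
       [ 0.1128008 ,  0.01010964, -0.99356619]]), 't': array([ -19.73040693,  503.19159715, 1538.49401485])}
{'fx': 399.0113934300061, 'fy': 399.0113934300061, 'cx': 320.647720205563, 'cy': 237.70279079024513, 'D': array([-0.06415523,  0.        ,  0.        ,  0.        ,  0.        ]), 'mount': array([[ 4.67591266e-04, -9.47713049e-01, -3.19123422e-01,
         8.21259395e+01],
       [ 9.99999866e-01,  3.7
[... 236 characters left out ...]
0000000003
{'time': 0.1, 'joint_pos': array([-7.86314792e+01,  7.51151130e+00,  8.53229298e+01, -2.94504516e-05,
        8.72597622e+01, -4.89652429e+00]), 'qd': array([ 0.04570204, -0.0897732 , -0.16505605,  0.05552264, -0.06175196,
       -0.03896814]), 'joint_efforts': array([ 1.09989287e-03, -5.70949996e+01, -5.01943910e+01, -1.05879153e-04,
        8.06446478e-03, -3.83681993e-05]), 'tool_pos': array([ 167.93975074, -575.51554794,  230.34275187]), 'tcp_rot': array([-1.79906138e+02, -8.01154825e-03,  1.62650400e+01]), 'ft_force': array([-0.16904837, -0.04067971,  0.97910894]), 'wrist_torque': array([0.01102905, 0.05098957, 0.012577  ]), 'grip_force': 0.0, 'finger_gap': 85.42696497851333}
```

View pics/side0.png

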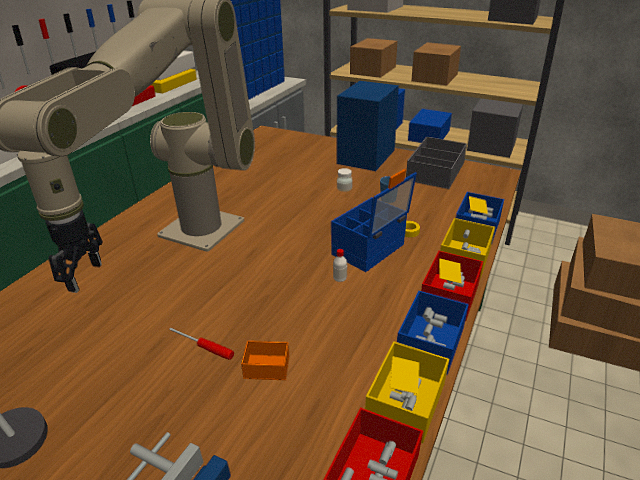

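View pics/top0.png

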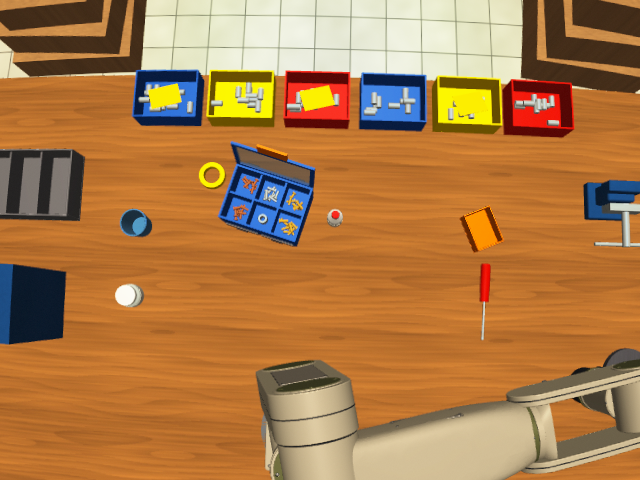

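The side view shows the case around (370,235) with its lid up and the orange tab near (400,178). In the top view the case runs from (219,220) to (314,185), the tab is at (272,153) and the glue at (335,217). Next I'll enlarge both views.

Run:
```python
import cv2,numpy as np
a=cv2.imread("pics/top0.png")[130:260,190:350]; b=cv2.imread("pics/side0.png")[160:290,310:430]
a=cv2.resize(a,None,fx=3.5,fy=3.5,interpolation=2)[:,:]; b=cv2.resize(b,None,fx=3.5,fy=3.5,interpolation=2)
c=np.hstack([a[:, :],b])
print(c.shape)
c=np.hstack([a[:,70:450],b]) # top x offset 70 -> u=190+20+x/3.5
print(c.shape); cv2.imwrite("pics/c0.png",c)
```

```text
(455, 980, 3)
(455, 800, 3)
```

View pics/c0.png

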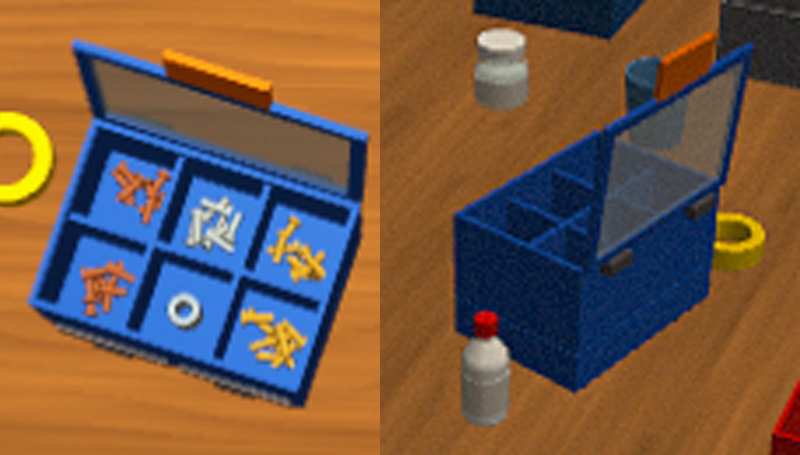

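The crop shows sharp rim corners and tab corners in both views. I'll triangulate the shared ones.

```bash
cat > h.py <<'E'
import cv2,numpy as np
from bench import r
def ray(n,p):
    c=r.camera_params(n);K=np.array([[c["fx"],0,c["cx"]],[0,c["fy"],c["cy"]],[0,0,1]])
    q=cv2.undistortPoints(np.array([[p]],float),K,c["D"])[0,0]
    return -c["R"].T@c["t"],c["R"].T@np.r_[q,1]
def onz(n,p,z):
    o,d=ray(n,p);return o+d*(z-o[2])/d[2]
def tri(a,b):
    (o,d),(p,e)=ray("top",a),ray("side",b)
    s=np.linalg.lstsq(np.c_[d,-e],p-o,rcond=None)[0]
    A,B=o+s[0]*d,p+s[1]*e;return (A+B)/2,np.linalg.norm(A-B)
E
python3 - <<'E'
from h import *
np.set_printoptions(precision=1,suppress=True)
T=lambda x,y:(210+x/3.5,130+y/3.5)
S=lambda x,y:(310+(x-380)/3.5,160+y/3.5)
for n,a,b in [("FR",(300,392),(455,215)),("BR",(357,200),(578,268)),("BL",(97,122),(718,185)),("tab+",(167,50),(714,33)),("tab-",(272,82),(657,57)),("lid-",(367,133),(605,130)),("lid+",(74,42),(752,45))]:
    print(n,*tri(T(*a),S(*b)))
for n,a in [("FL",(30,300)),("FR",(300,392)),("BR",(357,200)),("BL",(97,122))]: print(n,onz("top",T(*a),125))
# glue/tape/socket
print("glue cap",onz("top",(335,215),100),"tape",onz("top",(211.5,175),24),"sock",onz("top",T(184,311),75))
E
```

```text
FR [476.8  39.4 123.3] 4.488047985551334
BR [609.1   1.8 128. ] 3.008011918376695
BL [665.8 189.9 119.1] 3.6540400204666783
tab+ [670.4 121.6 298.4] 0.9607210428031892
tab- [647.9  53.8 303.3] 3.6570008057286087
lid- [627.5  -5.  263.2] 0.7159896070671228
lid+ [685.1 186.6 262.1] 2.7438380740461623
FL [534.2 229.7 125. ]
FR [474.6  38.2 125. ]
BR [611.    2.5 125. ]
BL [662.7 188.2 125. ]
glue cap [547.2 -56.1 100. ] tape [657.  271.4  24. ] sock [536.1 125.9  75. ]
```

Measured: case yaw is about -16.3°, the hinge is near (638,95,125), and the lid is at about 1.70 rad. That fits the given ranges and sizes. Now I'll go to a free area near the case with the fingers closing.

```bash
python3 -m handwheel '[[0.043,-0.02,-0.007,0],[0.043,-0.02,-0.007,0],[0.043,-0.02,-0.007,0],[0.043,-0.02,-0.007,0],[0.043,-0.02,-0.007,0],[0.043,-0.02,-0.007,0],[0.043,-0.02,-0.007,0],[0.043,-0.02,-0.007,0],[0.043,-0.02,-0.007,0],[0.043,-0.02,-0.007,0]]' 0 20
```

```text
time: 1.1
tool_pos: [525.9, -261.9, 301.2]
tcp_rot: [-180.0, 0.0, 16.3]
ft_force: [0.6, -1.2, -0.4]
finger_gap: 0.1
grip_force: 0.0
```

```bash
python3 -m handwheel '[[0,0,0,-8.15],[0,0,0,-8.15],[0,0,0,-8.15],[0,0,0,-8.15],[0.05,0,0,0],[0.05,0,0,0],[0.05,0,0,0],[0.05,0,0,0],[0.05,0,0,0],[0.05,0,0,0]]'
```

```text
time: 2.1
tool_pos: [723.0, -35.9, 300.6]
tcp_rot: [-180.0, 0.0, 48.9]
ft_force: [0.8, -0.7, -0.2]
finger_gap: -0.0
grip_force: 0.0
```

```bash
python3 -m handwheel '[[0.03,0.038,0,0],[0.03,0.038,0,0],[0.03,0.038,0,0],[0.03,0.038,0,0],[0.03,0.038,0,0]]'; python3 -c "
from bench import r;print(r.sense()['joint_pos'])"
```

```text
time: 2.6
tool_pos: [871.9, -45.6, 292.8]
tcp_rot: [178.5, -1.2, 48.9]
ft_force: [68.1, -5.3, 35.4]
finger_gap: 0.4
grip_force: 0.0
[ -6.40741141  63.88510039   1.24247357   0.12849641 112.97179452
  34.78314959]
```

```bash
python3 -m handwheel '[[-0.001,-0.043,-0.018,0],[-0.001,-0.043,-0.018,0],[-0.001,-0.02,-0.018,0],[0,0,0,-8.27],[0,0,0,-8.27],[0,0,0,-8.27]]' 0.04; python3 -c "
from bench import r;print(r.sense()['joint_pos'])"
```

```text
time: 3.2
tool_pos: [815.2, 3.5, 335.5]
tcp_rot: [178.1, -0.4, 74.0]
ft_force: [-0.1, 0.3, 0.0]
finger_gap: 40.1
grip_force: 0.0
[-3.36081682e+00  4.41541463e+01  2.73462556e+01  1.20292277e-02
  1.06595535e+02  1.26139150e+01]
```

```bash
python3 -m handwheel '[[0.0163,-0.0428,-0.005,0],[0.0163,-0.0428,-0.005,0],[0.0163,-0.0428,-0.005,0],[0.0163,-0.0428,-0.005,0]]'
python3 - <<'E'
from bench import r
import cv2,numpy as np
a=r.snapshot("side")[100:300,310:510,::-1]; b=r.snapshot("wrist")[:,:,::-1]
a=cv2.resize(a,None,fx=2,fy=2,interpolation=2); b=cv2.resize(b,(400,300)); b=np.vstack([b,np.zeros((100,400,3),np.uint8)])
cv2.imwrite("pics/c1.png",np.hstack([a,b])); print(r.sense()["tool_pos"],r.sense()["tcp_rot"])
E
```

```text
time: 3.6
tool_pos: [669.1, 113.4, 349.6]
tcp_rot: [178.2, -0.4, 73.7]
ft_force: [0.1, 0.5, 1.2]
finger_gap: 40.1
grip_force: 0.0
[666.62674115 116.5985459  350.54340186] [178.27412786  -0.47514813  73.92638803]
```

View pics/c1.png

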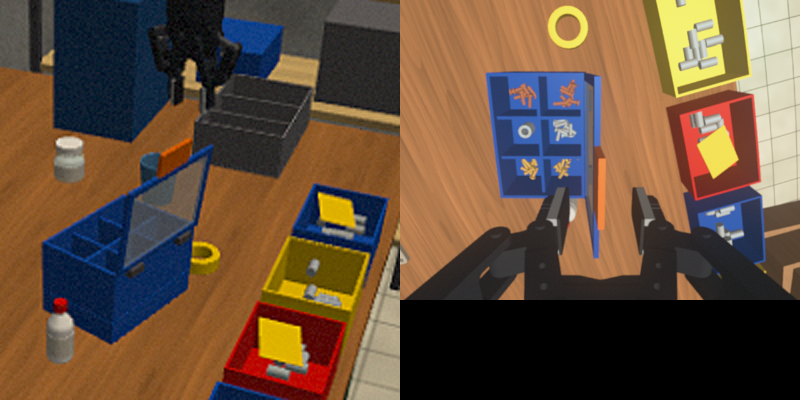

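The hand straddles the tab: in the wrist view the tab at column 600 lies midway between the fingers at 555 and 640. Next I'll descend.

```bash
python3 -m handwheel '[[-0.003,0,0.035,0],[0,-0.002,0.039,0],[0,0,0,0]]' 0.04
python3 - <<'E'
from bench import r
import cv2,numpy as np
a=r.snapshot("side")[110:230,350:450,::-1]; b=r.snapshot("wrist")[:,:,::-1]
a=cv2.resize(a,None,fx=4,fy=4,interpolation=2); b=cv2.resize(b,(400,300)); b=np.vstack([b,np.zeros((180,400,3),np.uint8)])
cv2.imwrite("pics/c2.png",np.hstack([a,b])); print(r.sense()["tool_pos"],r.sense()["ft_force"])
E
```

```text
time: 4.0
tool_pos: [667.2, 109.7, 268.3]
tcp_rot: [178.8, -0.2, 73.7]
ft_force: [-1.7, -0.4, -0.5]
finger_gap: 40.1
grip_force: 0.0
[670.16142152 109.86127689 275.76389877] [0.47697545 0.8281545  0.42236235]
```

View pics/c2.png

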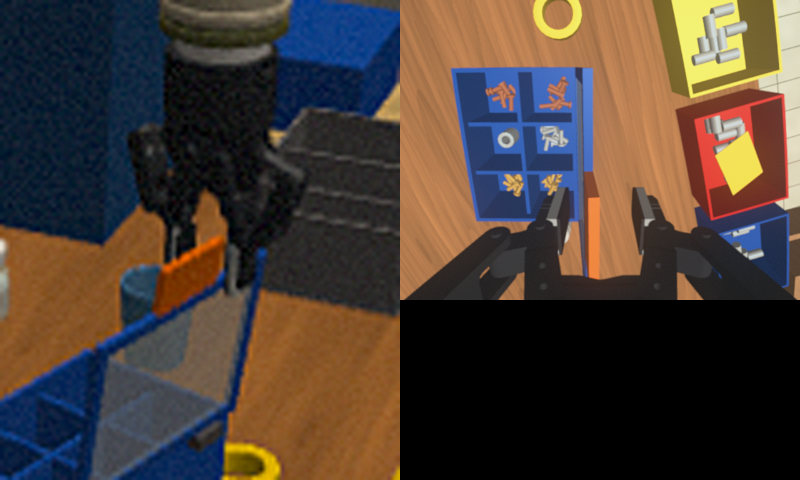

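The side view shows the near finger on the robot side of the tab and the far finger behind the left tab end, at about (240,290). In the wrist view the tab at columns 585-600 lies between the pads. Now I'll start pushing towards the robot with a narrower gap.

```bash
python3 -m handwheel '[[-0.003,-0.01,-0.004,0],[-0.003,-0.008,-0.004,0],[0,-0.004,0,0],[0,-0.004,0,0],[0,-0.004,0,0]]' 0.025; python3 -m handwheel '[[0,-0.005,0,0],[0,-0.005,0,0]]'
```

```text
time: 4.6
tool_pos: [639.8, 113.0, 284.4]
tcp_rot: [178.0, -0.5, 73.7]
ft_force: [0.5, -0.1, 0.6]
finger_gap: 24.9
grip_force: 0.2
time: 4.8
tool_pos: [629.8, 115.8, 283.0]
tcp_rot: [178.1, -0.4, 73.7]
ft_force: [0.6, -0.1, -0.3]
finger_gap: 24.9
grip_force: 0.2
```

```bash
python3 -m handwheel '[[0,-0.005,0,0],[0,-0.005,0,0],[0,-0.005,0,0],[0,-0.005,0,0],[0,-0.005,0,0]]'
python3 - <<'E'
from bench import r
import cv2,numpy as np
a=r.snapshot("side")[110:230,330:430,::-1]; b=r.snapshot("wrist")[:,:,::-1]
a=cv2.resize(a,None,fx=4,fy=4,interpolation=2); b=cv2.resize(b,(400,300)); b=np.vstack([b,np.zeros((180,400,3),np.uint8)])
cv2.imwrite("pics/c3.png",np.hstack([a,b])); print(r.sense()["tool_pos"],r.sense()["ft_force"])
E
```

```text
time: 5.3
tool_pos: [605.9, 122.8, 282.3]
tcp_rot: [178.1, -0.4, 73.7]
ft_force: [0.2, 0.2, -0.5]
finger_gap: 25.0
grip_force: 0.1
[605.80537725 122.95152531 282.5024339 ] [ 0.23102735 -0.7193524  -0.1252215 ]
```

View pics/c3.png

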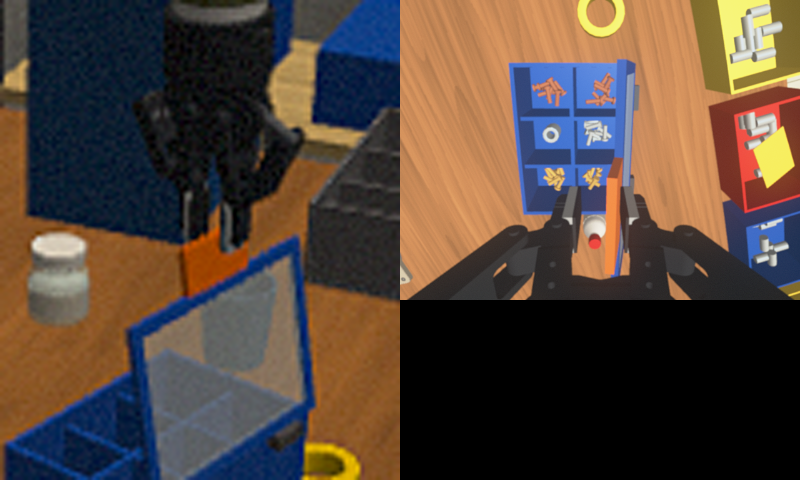

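Lid tipped to roughly 1.38 with the tab between the fingers: the tips at about (230,250) sit beside the tab's top edge. I'll continue slowly until it falls onto the near finger.

```bash
python3 -m handwheel '[[0,-0.005,0.001,0],[0,-0.005,0.002,0],[0,-0.005,0.002,0],[0,-0.005,0.003,0],[0,-0.005,0.003,0]]'; python3 -m handwheel '[[0,-0.005,0.003,0],[0,-0.005,0.003,0]]';python3 - <<'E'
from bench import r
import cv2,numpy as np
a=r.snapshot("side")[110:230,330:430,::-1]; b=r.snapshot("wrist")[:,:,::-1]
a=cv2.resize(a,None,fx=4,fy=4,interpolation=2); b=cv2.resize(b,(400,300)); b=np.vstack([b,np.zeros((180,400,3),np.uint8)])
cv2.imwrite("pics/c4.png",np.hstack([a,b])); print(r.sense()["tool_pos"],r.sense()["ft_force"])
E
```

```text
time: 5.9
tool_pos: [582.2, 129.8, 270.1]
tcp_rot: [178.1, -0.4, 73.7]
ft_force: [-0.1, 0.2, 0.4]
finger_gap: 24.8
grip_force: 0.0
time: 6.1
tool_pos: [572.9, 132.6, 263.8]
tcp_rot: [178.1, -0.4, 73.7]
ft_force: [0.3, 0.4, -0.2]
finger_gap: 24.6
grip_force: 0.0
[572.52100877 132.72787075 263.54452469] [-0.72394495  0.30068462 -0.50510896]
```

View pics/c4.png

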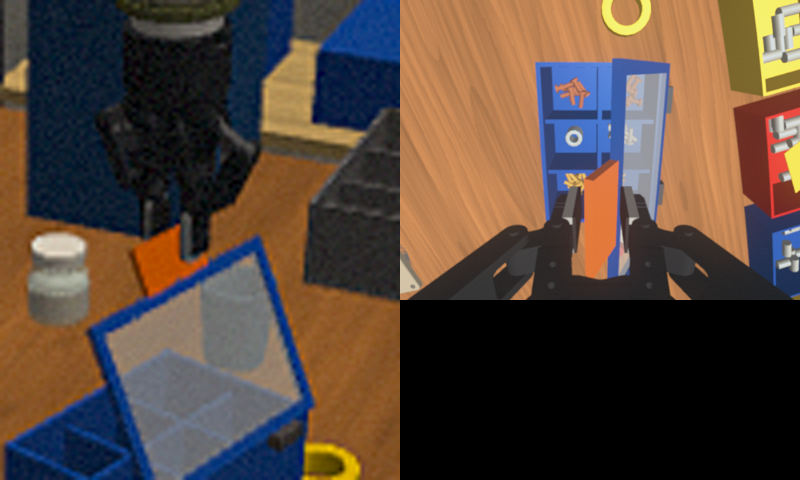

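The tab edge now lies on the near finger. In the wrist view its left edge, about column 585, meets the near pad. I'll carry it down along the arc.

```bash
python3 -m handwheel '[[0,-0.004,0.002,0],[0,-0.004,0.002,0],[0,-0.004,0.003,0],[0,-0.004,0.003,0],[0,-0.004,0.003,0],[0,-0.004,0.003,0],[0,-0.004,0.003,0]]'; python3 -m handwheel '[[0,0.0015,0.001,0],[0,0.001,0.001,0]]' 0.03;python3 -m handwheel '[[0,0.0015,0.001,0],[0,0.001,0.001,0]]' 0.035;python3 -m handwheel '[[0.002,0.0015,0.001,0],[0.002,0.001,0,0]]' 0.04;python3 - <<'E'
from bench import r
import cv2,numpy as np
a=r.snapshot("side")[110:230,320:420,::-1]; b=r.snapshot("wrist")[:,:,::-1]
a=cv2.resize(a,None,fx=4,fy=4,interpolation=2); b=cv2.resize(b,(400,300)); b=np.vstack([b,np.zeros((180,400,3),np.uint8)])
cv2.imwrite("pics/c5.png",np.hstack([a,b])); print(r.sense()["tool_pos"],r.sense()["ft_force"])
E
```

```text
time: 6.9
tool_pos: [546.8, 140.5, 244.0]
tcp_rot: [178.1, -0.4, 73.7]
ft_force: [-0.0, 0.2, -0.1]
finger_gap: 25.0
grip_force: 0.3
time: 7.1
tool_pos: [549.5, 139.7, 242.4]
tcp_rot: [178.1, -0.5, 73.7]
ft_force: [-3.0, 0.6, 1.7]
finger_gap: 30.0
grip_force: 1.2
time: 7.3
tool_pos: [552.3, 138.9, 240.6]
tcp_rot: [178.1, -0.5, 73.7]
ft_force: [-2.0, 0.5, 1.2]
finger_gap: 35.0
grip_force: 1.2
time: 7.5
tool_pos: [555.7, 141.9, 239.2]
tcp_rot: [178.1, -0.4, 73.7]
ft_force: [-2.2, -0.9, 1.4]
finger_gap: 40.4
grip_force: 0.7
[555.86915984 142.14150967 239.38357749] [-0.29854021  0.20135198 -0.64138617]
```

View pics/c5.png

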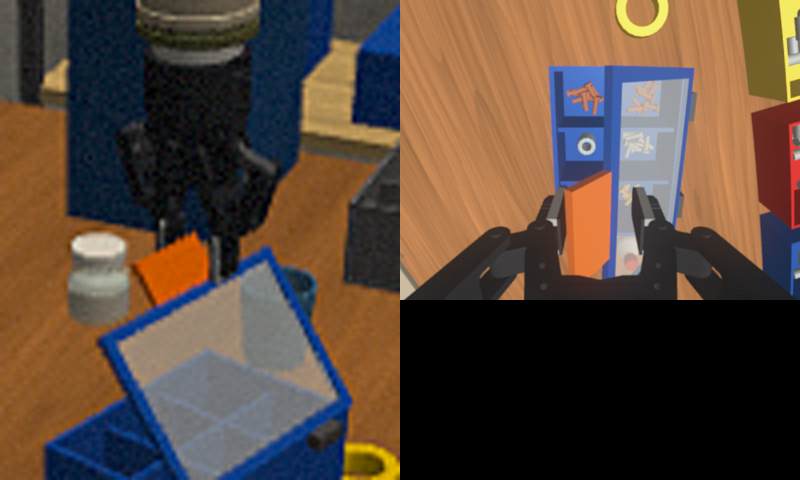

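The lid leans on the near finger at about 0.88 rad. In the wrist view the tab is at columns 565-610 and the near pad at 555. Now I'll swing the far finger off the lid, pivoting on the near finger's corner.

```bash
python3 -m handwheel '[[0.0029,-0.0019,0,-8.59],[0.0029,-0.0019,0,-8.59],[0.0029,-0.0019,0,-8.59],[0.0029,-0.0019,0,-8.59]]';python3 -m handwheel '[[0.0029,-0.0019,0,-8.59],[0.0029,-0.0019,0,-8.59],[0.0029,-0.0019,0,-8.59]]';  python3 -m handwheel '[[0.0029,-0.0019,0,-8.59],[0.0029,-0.0019,0,-8.59],[0.0029,-0.0019,0,-8.59],[0,0,0,-4]]';python3 - <<'E'
from bench import r
import cv2,numpy as np
a=r.snapshot("side")[110:230,320:420,::-1]; b=r.snapshot("wrist")[:,:,::-1]
a=cv2.resize(a,None,fx=4,fy=4,interpolation=2); b=cv2.resize(b,(400,300)); b=np.vstack([b,np.zeros((180,400,3),np.uint8)])
cv2.imwrite("pics/c6.png",np.hstack([a,b])); print(r.sense()["tool_pos"],r.sense()["ft_force"])
E
```

```text
time: 8.0
tool_pos: [549.0, 154.1, 239.4]
tcp_rot: [178.2, 0.7, 108.4]
ft_force: [0.3, -0.5, 0.9]
finger_gap: 40.0
grip_force: 0.2
time: 8.3
tool_pos: [540.0, 159.3, 239.1]
tcp_rot: [178.7, 1.4, 134.1]
ft_force: [-0.2, 0.6, -0.5]
finger_gap: 40.1
grip_force: 0.2
time: 8.7
tool_pos: [529.3, 160.0, 238.8]
tcp_rot: [179.6, 1.9, 163.9]
ft_force: [-2.3, 0.4, 1.6]
finger_gap: 39.8
grip_force: 1.2
[529.58901714 159.98981482 238.84858779] [-1.28147483 -0.40403891  1.20191476]
```

View pics/c6.png

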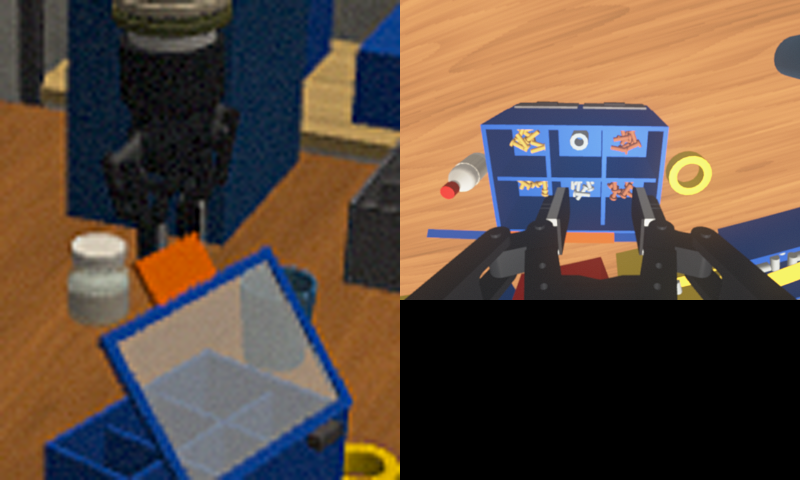

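Both fingers now stand in front of the tab, with the near finger carrying its edge at about (165,255). The far finger is off the lid. I'll carry on down the arc.

```bash
python3 -m handwheel '[[0.006,0,0.006,0],[0.006,0,0.006,0],[0.006,0,0.006,0],[0.006,0,0.006,0],[0.005,0,0.007,0],[0.005,0,0.007,0]]'; python3 -m handwheel '[[0.0045,0,0.0075,0],[0.0045,0,0.0075,0],[0.0035,0,0.008,0],[0.0035,0,0.008,0]]'
python3 - <<'E'
from bench import r
import numpy as np
s=r.sense();p=s["tool_pos"];a=np.deg2rad(-16.3);v=p[:2]-[638,95]
print(p,s["ft_force"],"wall d",-(v@[np.cos(a),np.sin(a)])-11)
E
```

```text
time: 9.4
tool_pos: [497.4, 169.7, 198.9]
tcp_rot: [179.6, 1.8, 163.6]
ft_force: [-4.4, 2.6, 2.7]
finger_gap: 39.7
grip_force: 2.3
time: 9.8
tool_pos: [481.6, 174.4, 166.8]
tcp_rot: [179.6, 1.6, 163.6]
ft_force: [-11.7, 2.4, 3.8]
finger_gap: 40.2
grip_force: 6.1
[481.64303667 174.4481427  166.81358829] [-11.66090295   2.35347617   3.81027817] wall d 161.370689580929
```

```bash
python3 -m handwheel '[[0.0015,0,-0.001,0],[0.001,0,-0.001,0]]'
python3 - <<'E'
from bench import r
import cv2,numpy as np
a=r.snapshot("side")[120:240,310:410,::-1]
cv2.imwrite("pics/c7.png",cv2.resize(a,None,fx=5,fy=5,interpolation=2))
s=r.sense();print(s["tool_pos"],s["ft_force"])
E
```

```text
time: 10.0
tool_pos: [480.9, 174.6, 169.1]
tcp_rot: [179.6, 1.8, 163.6]
ft_force: [-1.6, 1.2, -0.1]
finger_gap: 40.1
grip_force: 0.6
[481.33384626 174.64204824 169.84026357] [-1.84111994  0.36691809 -0.27215568]
```

View pics/c7.png

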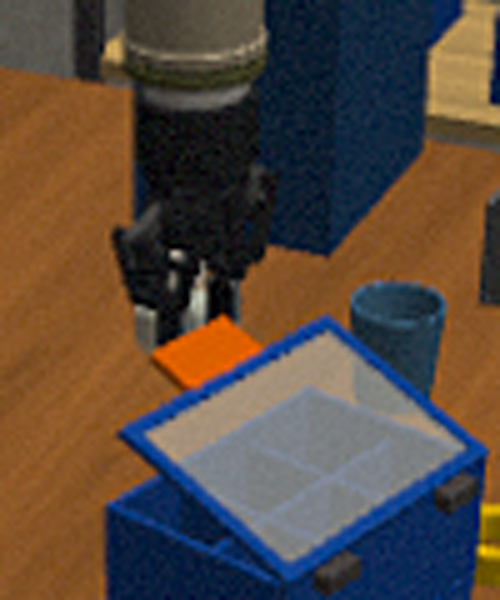

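Tab is at about (205,350), carried by the finger in front, with the lid near 0.4 rad. Contact force is back to about 2 N. From here I'll measure the lid angle numerically, from the tab's right corner in the side view.

```bash
cat > ang.py <<'E'
from h import *
def ang():
    im=r.snapshot("side")[:,:,::-1].copy()
    hsv=cv2.cvtColor(im,cv2.COLOR_BGR2HSV)
    m=cv2.inRange(hsv,(5,200,150),(18,255,255)); m[:, :325]=0;m[:,400:]=0;m[:150]=0;m[260:]=0
    n,l,s,c=cv2.connectedComponentsWithStats(m); k=1+np.argmax(s[1:,4])
    ys,xs=np.where(l==k); i=xs.argmin(); p=(xs[i],ys[xs==xs[i]].min())
    a=np.deg2rad(-16.3);cx=np.array([np.cos(a),np.sin(a),0]);cy=np.array([-np.sin(a),np.cos(a),0]);H=np.array([638,95,125.])
    o,d=ray("side",p);t=(-35-(o-H)@cy)/(d@cy);X=o+t*d-H
    D,Z=-X@cx,X[2]; s=r.sense();v=s["tool_pos"]-H
    print("pix",p,"area",s_[4] if (s_:=None) else len(xs),"edge d,z",D.round(1),Z.round(1),"theta",np.arctan2(Z-6,D).round(3),"r",np.hypot(D,Z).round(1),
      "| wall d",(-v@cx-11).round(1),"tcp z",(v[2]).round(1),"F",s["ft_force"].round(1),"t",s["time"])
if __name__=="__main__": ang()
E
python3 ang.py
```

```text
pix (np.int64(340), np.int64(190)) area 169 edge d,z 157.0 73.8 theta 0.407 r 173.5 | wall d 161.5 tcp z 45.1 F [-3.8  0.7  0.3] t 10.1
```

```bash
python3 -m handwheel '[[0.0015,0,0.0026,0],[0.0015,0,0.0026,0],[0.0015,0,0.0026,0],[0.0015,0,0.0026,0]]'; python3 ang.py
```

```text
time: 10.5
tool_pos: [476.3, 176.4, 159.2]
tcp_rot: [179.5, 1.9, 163.6]
ft_force: [-0.2, 0.3, -1.3]
finger_gap: 39.8
grip_force: 0.4
pix (np.int64(339), np.int64(193)) area 154 edge d,z 161.0 62.1 theta 0.336 r 172.5 | wall d 167.5 tcp z 33.7 F [-1.4  0.9 -1.4] t 10.55
```

```bash
python3 -m handwheel '[[0.001,0,0.0025,0],[0.001,0,0.0025,0],[0.001,0,0.0025,0],[0.001,0,0.0025,0]]'; python3 ang.py
```

```text
time: 10.95
tool_pos: [472.7, 177.5, 149.1]
tcp_rot: [179.5, 1.9, 163.6]
ft_force: [-1.0, -0.4, -0.6]
finger_gap: 40.5
grip_force: 0.4
pix (np.int64(337), np.int64(197)) area 147 edge d,z 169.0 45.4 theta 0.229 r 175.0 | wall d 171.2 tcp z 23.5 F [-1.3  1.3 -1.3] t 11.0
```

```bash
python3 -m handwheel '[[0.0005,0,0.002,0],[0.0005,0,0.002,0],[0.0005,0,0.002,0],[0.0005,0,0.002,0],[0.0005,0,0.002,0]]'; python3 ang.py
```

```text
time: 11.5
tool_pos: [470.7, 178.1, 139.1]
tcp_rot: [179.5, 1.9, 163.6]
ft_force: [-0.9, 0.4, -0.3]
finger_gap: 39.7
grip_force: 0.5
pix (np.int64(337), np.int64(200)) area 138 edge d,z 168.9 34.9 theta 0.169 r 172.5 | wall d 173.1 tcp z 13.7 F [-1.1  0.9 -0.1] t 11.55
```

```bash
python3 -m handwheel '[[0.0004,0,0.0018,0],[0.0004,0,0.0018,0],[0.0004,0,0.0018,0],[0.0004,0,0.0018,0],[0.0004,0,0.0018,0]]'; python3 ang.py
```

```text
time: 12.05
tool_pos: [469.1, 178.7, 130.0]
tcp_rot: [179.5, 1.9, 163.6]
ft_force: [-1.2, -0.1, -1.1]
finger_gap: 40.0
grip_force: 0.5
pix (np.int64(337), np.int64(203)) area 128 edge d,z 168.9 24.3 theta 0.108 r 170.6 | wall d 174.9 tcp z 4.7 F [-1.3  0.2  0.4] t 12.1
```

```bash
python3 -m handwheel '[[0.0002,0,0.0014,0],[0.0002,0,0.0014,0],[0.0002,0,0.0014,0],[0.0002,0,0.0014,0]]'; python3 ang.py
```

```text
time: 12.5
tool_pos: [468.6, 178.9, 124.6]
tcp_rot: [179.5, 1.9, 163.6]
ft_force: [-0.9, -0.6, 0.6]
finger_gap: 40.0
grip_force: 0.5
pix (np.int64(337), np.int64(206)) area 125 edge d,z 168.9 13.6 theta 0.045 r 169.4 | wall d 175.2 tcp z -0.6 F [-0.4  0.2 -0.8] t 12.55
```

```bash
python3 -m handwheel '[[0.0001,0,0.0012,0],[0.0001,0,0.0012,0],[0.0001,0,0.0012,0],[0.0001,0,0.0012,0]]'; python3 ang.py
```

```text
time: 12.95
tool_pos: [468.4, 178.9, 119.7]
tcp_rot: [179.5, 1.9, 163.6]
ft_force: [0.1, 0.5, -0.4]
finger_gap: 39.7
grip_force: 0.0
pix (np.int64(337), np.int64(206)) area 123 edge d,z 168.9 13.6 theta 0.045 r 169.4 | wall d 175.5 tcp z -5.6 F [-1.2 -0.  -0.1] t 13.0
```

```bash
cat > chk.py <<'E'
from h import *
c=r.camera_params("side");K=np.array([[c["fx"],0,c["cx"]],[0,c["fy"],c["cy"]],[0,0,1]])
a=np.deg2rad(-16.3);cx=np.array([np.cos(a),np.sin(a),0]);cy=np.array([-np.sin(a),np.cos(a),0]);H=np.array([638,95,125.])
def px(th,L,w,h): # h above underside
    P=H-cx*(L*np.cos(th)-h*np.sin(th))+cy*w+np.array([0,0,L*np.sin(th)+h*np.cos(th)])
    return cv2.projectPoints(P.reshape(1,3),cv2.Rodrigues(c["R"])[0],c["t"],K,c["D"])[0].ravel()
for th in (0,.03,.06,.1,.15,.4): print(th,"tab corner",px(th,175,-35,6).round(1),"tab centre",px(th,157.5,0,6).round(1),"lid front-right",px(th,140,-100,6).round(1))
im=r.snapshot("side")[:,:,::-1].copy();hsv=cv2.cvtColor(im,cv2.COLOR_BGR2HSV)
m=cv2.inRange(hsv,(5,200,150),(18,255,255));m[:,:325]=0;m[:,400:]=0;m[:150]=0;m[260:]=0
n,l,s,ce=cv2.connectedComponentsWithStats(m);k=1+np.argmax(s[1:,4]);print(ce[k],s[k])
E
python3 chk.py
```

```text
0 tab corner [335.5 207.5] tab centre [347.  205.1] lid front-right [330.2 219.4]
0.03 tab corner [335.6 206. ] tab centre [347.  203.8] lid front-right [330.2 218.3]
0.06 tab corner [335.7 204.6] tab centre [347.2 202.6] lid front-right [330.3 217.1]
0.1 tab corner [335.9 202.8] tab centre [347.4 200.9] lid front-right [330.5 215.6]
0.15 tab corner [336.2 200.5] tab centre [347.7 198.8] lid front-right [330.7 213.7]
0.4 tab corner [339.5 189.9] tab centre [350.9 189.4] lid front-right [333.5 205.2]
[347.2295082  204.67213115] [337 200  22  11 122]
```

```bash
python3 -m handwheel '[[0.0001,0,0.0008,0],[0.0001,0,0.0008,0],[0.0001,0,0.0008,0],[0.0001,0,0.0008,0]]'; python3 chk.py | tail -1; python3 -m handwheel '[[0.0002,0,0.0005,0],[0.0002,0,0.0005,0],[0.0003,0,0.0003,0],[0.0005,0,0,0],[0.001,0,0,0],[0.002,0,0,0]]'; python3 chk.py | tail -1
```

```text
time: 13.45
tool_pos: [468.0, 179.1, 116.5]
tcp_rot: [179.5, 1.9, 163.6]
ft_force: [0.8, -0.3, 0.3]
finger_gap: 39.9
grip_force: 0.0
[347.2195122  204.62601626] [337 200  22  11 123]
time: 14.1
tool_pos: [463.9, 180.3, 115.1]
tcp_rot: [179.5, 1.9, 163.6]
ft_force: [0.9, 0.4, -0.2]
finger_gap: 40.0
grip_force: 0.0
[347.33064516 204.57258065] [337 200  22  11 124]
```

Centroid unchanged after releasing, so the lid is shut. I'll move clear.

```bash
python3 -m handwheel '[[0.02,0,0,0],[0.03,0,0,0],[0.02,0,-0.02,0],[0,0,-0.04,0],[0,0,-0.04,0],[0,0,-0.02,0],[0,0,0,0],[0,0,0,0],[0,0,0,0]]'; python3 chk.py | tail -1; python3 -c "
from bench import r
print(r.sense()['qd'].round(2)); print(r.hand_in())"
```

```text
time: 15.05
tool_pos: [392.1, 200.0, 231.1]
tcp_rot: [179.6, 1.8, 163.6]
ft_force: [0.7, 0.7, -0.3]
finger_gap: 40.1
grip_force: 0.0
[347.112 204.592] [337 199  22  12 125]
[ 0.04  0.16 -0.1  -0.08  0.23 -0.01]
the job is handed in; nothing more can be done
None
```

I tipped the lid past upright, caught it on a finger, carried it down until the side camera showed it shut, moved the hand clear and handed the job in at about 15 s. No verdict came back; the highest wrist force I read while carrying the lid was about 12 N against the 15 N limit. An earlier reach test took joint 3 to 1.24°, just past its 1.28° limit, which could count against the run.

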